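# Tip up the red stall marker and set it on the slate

### The arm

A 7-joint arm with a two-finger parallel gripper is mounted at the origin on the work surface. World frame = base frame: x ahead of the robot, y to its left, z up, the work surface at z = 0. Lengths are in m, angles in rad, forces in N, time in s.
With the tool pointing down it reaches from about 0.425 to 0.925 m from the base axis. Payload 6.8 kg.
Tool frame: the origin (TCP) lies on the centre line of the jaws, within the pads' length; the fingertips stand 22 mm ahead of it and the grasp point (between the pads) lies 3 mm ahead of it (r.tip_reach is the distance from the TCP to the fingertips, in m); z points along the fingers, x is the direction in which the jaws open and shut, and the axes are right-handed (so a half turn about z gives the same grasp; the last joint's range is limited). The gripper opens to 85 mm and grips with 20 to 120 N. Pads are 22 mm wide; open, the fingers measure 114 mm over their backs; the gripper's body (76 mm by 85 mm) begins 54 mm behind the grasp point. The pads swing forward as they close: fully open they stand 13 mm farther back than shut.
Start: joints at [-1.254, 0.477, 0.022, 1.555, -0.011, 1.109, -0.083], TCP at [0.278, 0.615, 0.253] pointing down, gripper open.
Joint ranges: [-2.96, 2.96], [-0.34, 2.1], [-1.41, 1.46], [0.24, 2.44], [-1.37, 4.51], [0.17, 1.92], [-2.96, 2.96]. Speed limits (rad/s): [2.39, 2.39, 3.14, 3.14, 3.14, 3.14, 3.14].

### API

Orientations are given as [roll, pitch, yaw] about the fixed x, y, z axes, in that order (R = Rz(yaw) Ry(pitch) Rx(roll)).
In Python, from plant import get_obs, imaging, job, r gives the robot as it stands.
- The arm moves only by the tool move_arm, never from a script. Its argument "rows" is a list of rows, each an object with "rot": the turn, a rotation vector about the tool's x, y, z in rad, a list of three; "travel": the shift along the tool's x, y, z in cm, a list of three; "fingers": the opening, from 0 (shut) to 1 (fully open). A call has 1 to 20 rows; each row is the pose to reach, as a shift and turn from the pose commanded when the call began, along the tool's axes at that moment; what a row does not reach only later rows make up. A row lasts 1/10 s, in which the tool goes at most 50 mm and 8.59 degrees, less where a joint would pass 70% of its speed; a pose out of reach is approached as far as the arm can. A call with a gripper value outside its range is refused whole. The fingers move at their own pace and stop on an object; "grip_force" is the grip in N (left out, the last holds). Time passes only in rows, so rows that repeat a pose let the fingers close. It gives the time, the measured TCP pose, the force and the opening at its end, in the units of the state.
- get_obs(): the state, without advancing time (a new reading comes with each control period).
- imaging.grab_frame(name): name is "scene" or "top" or "wrist"; returns the picture (480x640x3 uint8, red, green, blue); there is no depth.
- imaging.camera_model(name): a dict with "camera_matrix" (3x3 intrinsics, pixels), "k1" (the pictures are not rectified: a ray, as slopes to the right and down, at radius r is drawn at 1 + k1 r^2 times it, then the intrinsics apply), "extrinsics" (4x4, takes a point from camera to world coordinates). Camera axes: x right, y down, z forward; pixel columns grow to the right and rows downward; lengths in m; the calibration is good to about 2 mm. A picture is of the moment at which its call begins: read the wrist's pose just before it. camera_model takes no time and is no camera call; for the wrist camera it gives the pose at the moment of the call.
- job.job_done(): hands the job in, once; it reports no verdict.
Trained networks look in the newest picture that a camera, given by its name, has taken for a name from the list of things; names that differ only in an ending like _2 or _b are one class to them, and where a whole thing is asked for, a point or a joint stands for the part that bears it (a point fixed in the world has none). Each returns a list of dicts, best first, with "p" (0 to 1); they miss things now and then, are a little off and sometimes report something else, mostly with a low value. They report only what shows in the picture. A call takes as long as a camera call. They do not tell look-alikes from the thing itself.
- imaging.find_in(name, camera): "box" ([left, top, width, height] in pixels, round what is visible of it).
The state is a dict: "time_s": time; "q": joint angles; "qvel": joint speeds; "joint_efforts": joint torques, N m; "tool_pos": TCP position; "tcp_rot": TCP orientation; "wrist_force": force on the tool from outside, world axes, zero at the start; "moment": the same for the moment, N m; "width": finger opening in m.
Only numpy, scipy, OpenCV 4.12 (cv2) and the standard library are available. Lean on these libraries where they do the work, as an engineer would, in place of code of your own. Each camera call takes 0.05 s, during which the arm holds its last target. There are 200 camera calls.

### The job

On the sausage stall, three coloured markers lie flush in the pockets of a wooden board. Press down the brass-inlaid end of the red one so that its other end tips up and stays up, pick it up by the raised end, and set it down face up in the middle of the round dark slate. Do not let go of it in the air, and leave the yellow and blue markers lying as they are.

Things in the scene. Friction and masses are not known exactly. Their poses are not given: they have to be found in the camera images.
- red_marker: Red block 78 x 46 x 20 mm (its x, y, z), 75 g, brass inlay on top at its +x end. Origin: underside, at the keel edge on which it rocks; ends at x = -48 and +30 mm. Underside flat for x < 0, bevelled up 30 deg for x > 0. Pressed 10 mm down at x = 15 to 28 mm (under 5 N) it stays tipped 30 deg: top edge of the plain end 21 mm above the board, 32 mm from the keel, to grip across its 46 mm.
- yellow_marker: Same block in yellow, to be left alone; origin and axes as for the red one. The three lie flush in one fixed wooden board, side by side along their y, 80 mm apart, pointing the same way, colours in any order. Board top 26 mm above the table; pockets 20 mm deep, floor at 6 mm, 49 mm wide, from x = -50 to +40 mm of a marker as it lies at the start.
- blue_marker: Same block in blue, in the remaining pocket, to be left alone. Origin and axes as for the red one.
- slate: Round dark grey slate disc, 170 mm across, 12 mm thick, fixed on the table. Origin at the centre of its underside, z up. A marker may rest on it either way, flat or still tipped on its bevel (the keel edge then touches the slate).
Not all that is in view belongs to the job. Of the things that look like the red_marker, the smallest one is meant.

How it is judged:
By the outcome, as a careful person would: the job done as asked, in the order asked, and still so for the second after the job is handed in, with the robot touching nothing.
It also fails if it takes over 45 s, if anything falls off the work surface, if the arm or the gripper's body presses on something with over 40 N, if the wrist force passes 120 N, or if a joint passes its speed limit or range.

## Working session

There is one attempt and no reset: what is moved stays moved. The work goes in short steps, Python scripts to look and compute and a tool call to move; the robot and the scene stay as the last step left them, time stands still between calls to the robot, and variables do not carry over. Pictures are saved under pics/ and viewed, about 8 in all and at most 12, crops included, and the job is handed in when it is done.

Besides the shell and the picture viewer there is one more tool, called after "Call:" by a JSON object that holds its "op" and its "data", one argument or row to a line. move_arm: Moves the arm, as the interface text tells. Its arguments: {"type":"object","properties":{"rows":{"type":"array"},"grip_force":{"type":"number"}},"required":["rows"]}

```bash
mkdir -p pics; ls; python3 - <<'E'
from plant import get_obs, imaging, job, r
import cv2,numpy as np
a=[]
for c in ("top","scene"):
    im=imaging.grab_frame(c); cv2.imwrite(f"pics/{c}0.png",im[:,:,::-1])
    for n in ("red_marker","yellow_marker","blue_marker","slate"):
        print(c,n,[(np.round(d["box"]).tolist(),round(d["p"],2)) for d in imaging.find_in(n,c)])
    m=imaging.camera_model(c); print(np.round(m["camera_matrix"],1).tolist(),m["k1"],np.round(m["extrinsics"],3).tolist())
o=get_obs(); print(o["time_s"],o["tool_pos"],o["tcp_rot"],o["width"])
E
```

```text
pics
top red_marker [([300.0, 280.0, 57.0, 78.0], 0.77), ([408.0, 156.0, 38.0, 56.0], 0.63), ([414.0, 275.0, 66.0, 79.0], 0.58)]
top yellow_marker [([358.0, 147.0, 36.0, 56.0], 0.81)]
top blue_marker [([459.0, 165.0, 40.0, 57.0], 0.61), ([409.0, 157.0, 38.0, 54.0], 0.61)]
top slate [([94.0, 191.0, 116.0, 111.0], 0.56)]
[[580.8, 0.0, 320.1], [0.0, 580.8, 226.9], [0.0, 0.0, 1.0]] 0.0641962063508606 [[-0.024, -0.992, 0.127, 0.41], [-1.0, 0.021, -0.023, 0.04], [0.02, -0.127, -0.992, 0.887], [0.0, 0.0, 0.0, 1.0]]
scene red_marker [([258.0, 201.0, 45.0, 40.0], 0.79), ([153.0, 229.0, 52.0, 47.0], 0.76)]
scene yellow_marker [([274.0, 292.0, 50.0, 52.0], 0.75)]
scene blue_marker [([157.0, 321.0, 44.0, 64.0], 0.9)]
scene slate [([388.0, 186.0, 92.0, 59.0], 0.57)]
[[440.4, 0.0, 323.0], [0.0, 440.4, 235.2], [0.0, 0.0, 1.0]] -0.02949707261960542 [[0.526, 0.537, -0.66, 0.943], [0.851, -0.332, 0.408, -0.24], [-0.0, -0.776, -0.631, 0.475], [0.0, 0.0, 0.0, 1.0]]
0.5 [0.27819645 0.61496291 0.25326446] [3.14158941e+00 1.07745573e-04 1.14593169e+00] 0.0855985407495943
```

View pics/top0.png

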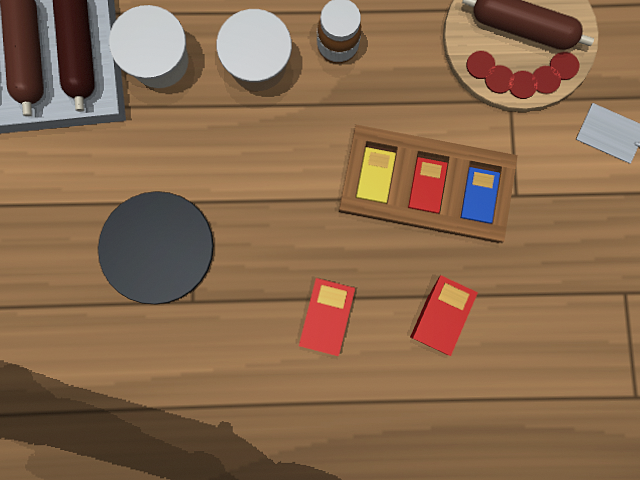

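View pics/scene0.png

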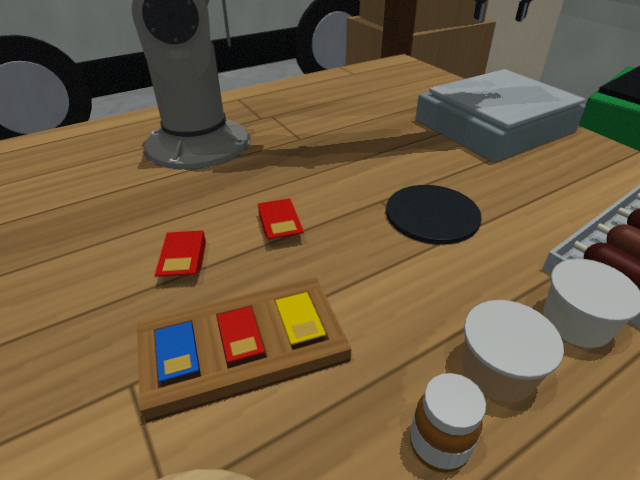

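Candidates for "red marker" in top view: board (429,184), loose (328,317), and loose (444,315). The board one is the smallest, and it lies between yellow and blue in the board. I'll measure it and check a close crop.

```bash
cat > h.py <<'E'
import numpy as np,cv2
from plant import get_obs, imaging, r
from scipy.spatial.transform import Rotation as R
def unproj(m,px,z):
    K=np.array(m["camera_matrix"]);E=np.array(m["extrinsics"])
    d=(np.asarray(px,float).reshape(-1,2)-K[:2,2])/[K[0,0],K[1,1]]
    s=d.copy()
    for _ in range(8): s=d/(1+m["k1"]*(s**2).sum(1,keepdims=True))
    v=np.c_[s,np.ones(len(s))]@E[:3,:3].T
    return E[:3,3]+v*((z-E[2,3])/v[:,2:])
def red(im,lo=(0,150,110)):
    h=cv2.cvtColor(im,cv2.COLOR_RGB2HSV)
    return ((h[...,0]<6)|(h[...,0]>174))&(h[...,1]>170)&(h[...,2]>120)
def rect(m,px,z):
    p=unproj(m,px,z)[:,:2]
    (c,s,a)=cv2.minAreaRect((p*1000).astype(np.float32))
    return np.round(c,1),np.round(s,1),round(a,2)
def world(m,im,box,z,fn):
    l,t,w,h=box; M=np.zeros(im.shape[:2],bool); M[t:t+h,l:l+w]=fn(im)[t:t+h,l:l+w]
    v,u=np.nonzero(M); return rect(m,np.c_[u,v],z)
E
python3 - <<'E'
from h import *
im=cv2.imread("pics/top0.png")[:,:,::-1].copy(); m=imaging.camera_model("top")
h=cv2.cvtColor(im,cv2.COLOR_RGB2HSV)
print("red",world(m,im,(400,148,55,72),.026,red))
for b in ((290,270,75,95),(405,268,80,95)): print("big",world(m,im,b,.02,red))
print("yel",world(m,im,(350,140,50,70),.026,lambda i:(h[...,0]>24)&(h[...,0]<36)&(h[...,1]>130)&(h[...,2]>150)))
print("blu",world(m,im,(455,158,50,70),.026,lambda i:(h[...,0]>100)&(h[...,0]<130)&(h[...,1]>130)&(h[...,2]>100)))
M=np.zeros(im.shape[:2],np.uint8);M[180:315,85:225]=((h[...,2]<85)&(h[...,1]<90))[180:315,85:225]
v,u=np.nonzero(M);P=unproj(m,np.c_[u,v],.012)[:,:2];print("slate",P.mean(0),np.ptp(P,0), rect(m,np.c_[u,v],.012))
cv2.imwrite("pics/crop1.png",cv2.resize(im[110:255,330:530],None,fx=4,fy=4,interpolation=2)[:,:,::-1])
E
```

```text
red (array([ 581.5, -144.1]), array([46.2, 78.7]), 77.61)
big (array([387.9,  12.9]), array([ 59.7, 101.9]), 74.6)
big (array([ 386.3, -161. ]), array([ 60.1, 102.5]), 63.33)
yel (array([598.5, -66. ]), array([46.4, 78.4]), 77.71)
blu (array([ 564.1, -222.3]), array([46.8, 79. ]), 77.77)
slate [0.49852018 0.26895388] [0.16694236 0.16783755] (array([497.1, 266.9]), array([168.1, 166.6]), 88.99)
```

View pics/crop1.png

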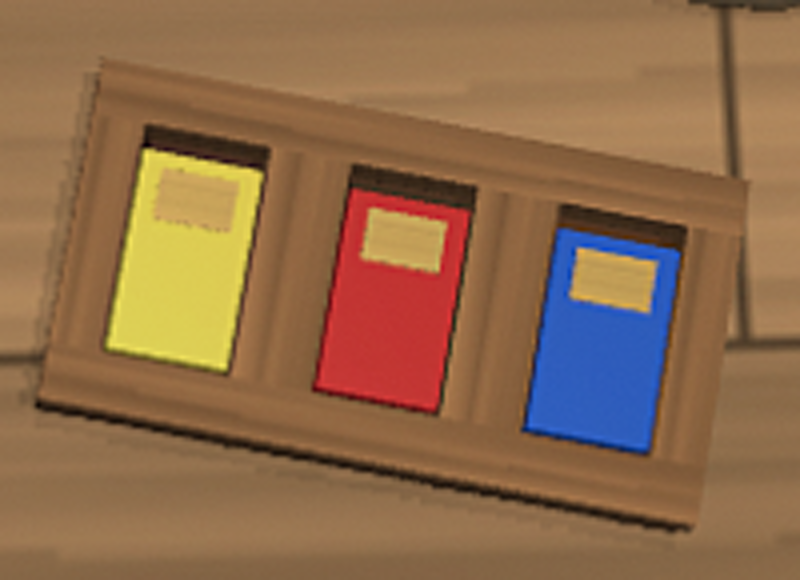

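The crop shows red in the middle pocket, with yellow left and blue right, flush, and all brass ends pointing up in the image (world +x). Measured size is 46 x 79 mm, against 60 x 102 mm for the loose look-alikes, so the choice holds.

```bash
cat >> h.py <<'E'
def plan(pos,psi_deg):
    o=get_obs(); Rc=R.from_euler("xyz",o["tcp_rot"]); Rt=R.from_euler("xyz",[np.pi,0,np.deg2rad(psi_deg)])
    print("t",o["time_s"],"travel cm",np.round(Rc.inv().apply(np.array(pos)-o["tool_pos"])*100,2),"rot",np.round((Rc.inv()*Rt).as_rotvec(),3),"F",np.round(o["wrist_force"],1),"w",round(o["width"],4))
U=np.array([np.cos(np.deg2rad(-12.4)),np.sin(np.deg2rad(-12.4))])
O=np.array([.5903,-.1460])
def mk(x,z): return [*(O+U*x/1000),z]
E
python3 - <<'E'
from h import *
print(mk(24,.17),r.tip_reach); plan(mk(24,.17),77.6)
E
```

```text
[np.float64(0.6137401346800201), np.float64(-0.15115364785200952), 0.17] 0.022
t 0.5 travel cm [-55.97  62.15   8.33] rot [-0.     0.    -0.208] F [ 0.3 -0.  -0.2] w 0.0856
```

Call:
{"op": "move_arm", "data": {
  "rows": [
    {"travel":[-56.0,62.2,8.3],"rot":[0,0,-0.208],"fingers":0},
    {"travel":[-56.0,62.2,8.3],"rot":[0,0,-0.208],"fingers":0},
    {"travel":[-56.0,62.2,8.3],"rot":[0,0,-0.208],"fingers":0},
    {"travel":[-56.0,62.2,8.3],"rot":[0,0,-0.208],"fingers":0},
    {"travel":[-56.0,62.2,8.3],"rot":[0,0,-0.208],"fingers":0},
    {"travel":[-56.0,62.2,8.3],"rot":[0,0,-0.208],"fingers":0},
    {"travel":[-56.0,62.2,8.3],"rot":[0,0,-0.208],"fingers":0},
    {"travel":[-56.0,62.2,8.3],"rot":[0,0,-0.208],"fingers":0},
    {"travel":[-56.0,62.2,8.3],"rot":[0,0,-0.208],"fingers":0},
    {"travel":[-56.0,62.2,8.3],"rot":[0,0,-0.208],"fingers":0},
    {"travel":[-56.0,62.2,8.3],"rot":[0,0,-0.208],"fingers":0},
    {"travel":[-56.0,62.2,8.3],"rot":[0,0,-0.208],"fingers":0},
    {"travel":[-56.0,62.2,8.3],"rot":[0,0,-0.208],"fingers":0},
    {"travel":[-56.0,62.2,8.3],"rot":[0,0,-0.208],"fingers":0},
    {"travel":[-56.0,62.2,8.3],"rot":[0,0,-0.208],"fingers":0},
    {"travel":[-56.0,62.2,8.3],"rot":[0,0,-0.208],"fingers":0},
    {"travel":[-56.0,62.2,8.3],"rot":[0,0,-0.208],"fingers":0},
    {"travel":[-56.0,62.2,8.3],"rot":[0,0,-0.208],"fingers":0},
    {"travel":[-56.0,62.2,8.3],"rot":[0,0,-0.208],"fingers":0},
    {"travel":[-56.0,62.2,8.3],"rot":[0,0,-0.208],"fingers":0}
  ]
}}

```text
time_s: 2.5
tool_pos: [0.614, -0.1499, 0.1702]
tcp_rot: [-3.141, -0.001, 1.356]
wrist_force: [0.6, -0.1, -0.2]
width: 0.0002
```

```bash
python3 - <<'E'
from h import *
m=imaging.camera_model("wrist"); im=imaging.grab_frame("wrist"); cv2.imwrite("pics/w1.png",im[:,:,::-1])
M=red(im).astype(np.uint8); n,l,s,c=cv2.connectedComponentsWithStats(M)
for i in range(1,n):
    if s[i,4]>500:
        v,u=np.nonzero(l==i); print(s[i],rect(m,np.c_[u,v],.026))
plan(mk(24,.060),77.6)
E
```

```text
[ 287  125   73  117 6590] (array([ 581.8, -142.6]), array([46.8, 78.8]), 77.75)
t 2.55 travel cm [-1.800e-01  1.000e-02  1.103e+01] rot [-0.    -0.001  0.002] F [-0.4  0.6  0.4] w -0.0003
```

View pics/w1.png

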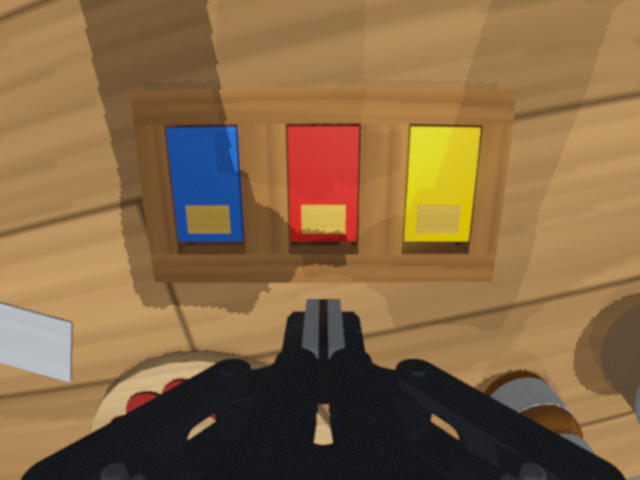

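The wrist view shows the red marker at (323,183) between blue and yellow, with brass end towards the tool. It agrees with the top view within 1.5 mm. Descending to just above the brass.

Call:
{"op": "move_arm", "data": {
  "rows": [
    {"travel":[-0.1,0,4],"rot":[0,0,0],"fingers":0},
    {"travel":[-0.1,0,8],"rot":[0,0,0],"fingers":0},
    {"travel":[-0.1,0,10.5],"rot":[0,0,0],"fingers":0},
    {"travel":[-0.1,0,11.5],"rot":[0,0,0],"fingers":0},
    {"travel":[-0.1,0,11.5],"rot":[0,0,0],"fingers":0},
    {"travel":[-0.1,0,11.5],"rot":[0,0,0],"fingers":0},
    {"travel":[-0.1,0,11.5],"rot":[0,0,0],"fingers":0}
  ]
}}

```text
time_s: 3.25
tool_pos: [0.6152, -0.1526, 0.0572]
tcp_rot: [3.138, -0.0, 1.354]
wrist_force: [0.4, -0.6, 0.4]
width: -0.0
```

Call:
{"op": "move_arm", "data": {
  "rows": [
    {"travel":[0,0,0.3],"rot":[0,0,0],"fingers":0},
    {"travel":[0,0,0.5],"rot":[0,0,0],"fingers":0},
    {"travel":[0,0,0.7],"rot":[0,0,0],"fingers":0},
    {"travel":[0,0,0.8],"rot":[0,0,0],"fingers":0},
    {"travel":[0,0,0.9],"rot":[0,0,0],"fingers":0},
    {"travel":[0,0,1.0],"rot":[0,0,0],"fingers":0},
    {"travel":[0,0,1.0],"rot":[0,0,0],"fingers":0}
  ]
}}

```text
time_s: 3.95
tool_pos: [0.6139, -0.1526, 0.0452]
tcp_rot: [-3.142, 0.0, 1.354]
wrist_force: [0.7, -0.6, 0.1]
width: 0.0002
```

Call:
{"op": "move_arm", "data": {
  "rows": [
    {"travel":[0,0,0.1],"rot":[0,0,0],"fingers":0},
    {"travel":[0,0,0.2],"rot":[0,0,0],"fingers":0},
    {"travel":[0,0,0.3],"rot":[0,0,0],"fingers":0},
    {"travel":[0,0,0.3],"rot":[0,0,0],"fingers":0}
  ]
}}

```text
time_s: 4.35
tool_pos: [0.6142, -0.1525, 0.0423]
tcp_rot: [3.141, -0.0, 1.354]
wrist_force: [3.3, -0.4, 1.2]
width: 0.0001
```

```bash
python3 - <<'E'
from h import *
im=imaging.grab_frame("wrist"); cv2.imwrite("pics/w2.png",im[:,:,::-1])
o=get_obs();print(o["tool_pos"],o["wrist_force"])
E
```

```text
[ 0.61408632 -0.15250112  0.04231541] [2.16347886 0.27684013 1.90310509]
```

View pics/w2.png

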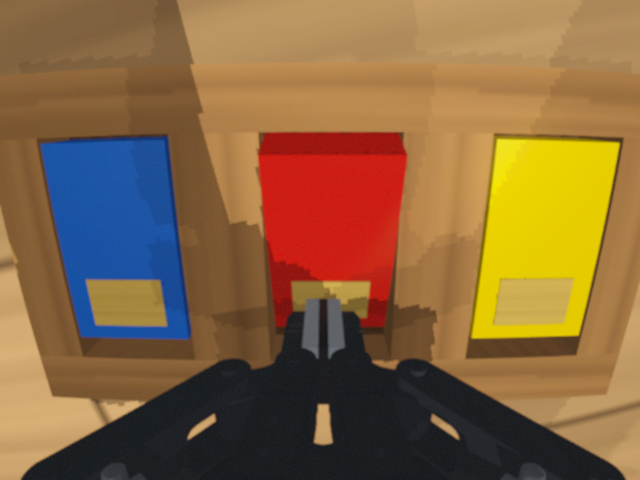

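Tips are on the brass at (323,300), and the plain end at (333,140) is rising while yellow and blue stay flush. Pressing further.

Call:
{"op": "move_arm", "data": {
  "rows": [
    {"travel":[0,0,0.1],"rot":[0,0,0],"fingers":0},
    {"travel":[0,0,0.2],"rot":[0,0,0],"fingers":0},
    {"travel":[0,0,0.3],"rot":[0,0,0],"fingers":0},
    {"travel":[0,0,0.3],"rot":[0,0,0],"fingers":0}
  ]
}}

```text
time_s: 4.8
tool_pos: [0.6132, -0.1524, 0.0389]
tcp_rot: [-3.14, -0.0, 1.354]
wrist_force: [-0.9, 0.1, 0.8]
width: 0.0001
```

Call:
{"op": "move_arm", "data": {
  "rows": [
    {"travel":[0,0,0.1],"rot":[0,0,0],"fingers":0},
    {"travel":[0,0,0.2],"rot":[0,0,0],"fingers":0},
    {"travel":[0,0,0.2],"rot":[0,0,0],"fingers":0}
  ]
}}

```text
time_s: 5.1
tool_pos: [0.6142, -0.1527, 0.038]
tcp_rot: [3.141, -0.0, 1.354]
wrist_force: [-0.2, 0.6, 6.1]
width: -0.0002
```

Force jumped to 6 N at the predicted depth, so the marker has bottomed on its bevel. Retreating to look.

Call:
{"op": "move_arm", "data": {
  "rows": [
    {"travel":[0,0,-0.5],"rot":[0,0,0],"fingers":0},
    {"travel":[0,0,-2],"rot":[0,0,0],"fingers":0},
    {"travel":[0,0,-5],"rot":[0,0,0],"fingers":0},
    {"travel":[0,0,-9],"rot":[0,0,0],"fingers":0.5},
    {"travel":[0,0,-11],"rot":[0,0,0],"fingers":1},
    {"travel":[0,0,-11],"rot":[0,0,0],"fingers":1},
    {"travel":[0,0,-11],"rot":[0,0,0],"fingers":1}
  ]
}}

```text
time_s: 5.8
tool_pos: [0.6137, -0.1524, 0.1479]
tcp_rot: [3.141, -0.0, 1.354]
wrist_force: [-1.0, 0.2, -0.1]
width: 0.058
```

```bash
python3 - <<'E'
from h import *
m=imaging.camera_model("wrist"); im=imaging.grab_frame("wrist"); cv2.imwrite("pics/w3.png",im[:,:,::-1])
plan(mk(-27,.09),77.6)
# predicted plain-end top edge corners vs image
E_=np.array(m["extrinsics"]);K=np.array(m["camera_matrix"])
V=np.array([-U[1],U[0]]); O2=np.array([.5905,-.1453])
for x,z in ((-31.6,.0473),(-41.6,.030)):
  for y in (-23,23):
    p=np.r_[O2+U*x/1000+V*y/1000,z]; c=E_[:3,:3].T@(p-E_[:3,3]); s=c[:2]/c[2]; s=s*(1+m["k1"]*(s@s)); print(x,y,np.round(K[:2,:2]@s+K[:2,2]))
E
```

```text
t 5.85 travel cm [ 0.12 -5.06  5.7 ] rot [-0.001 -0.    -0.   ] F [ 0.6 -0.3 -0.7] w 0.065
-31.6 -23 [285. 158.]
-31.6 23 [368. 158.]
-41.6 -23 [287. 138.]
-41.6 23 [366. 138.]
```

View pics/w3.png

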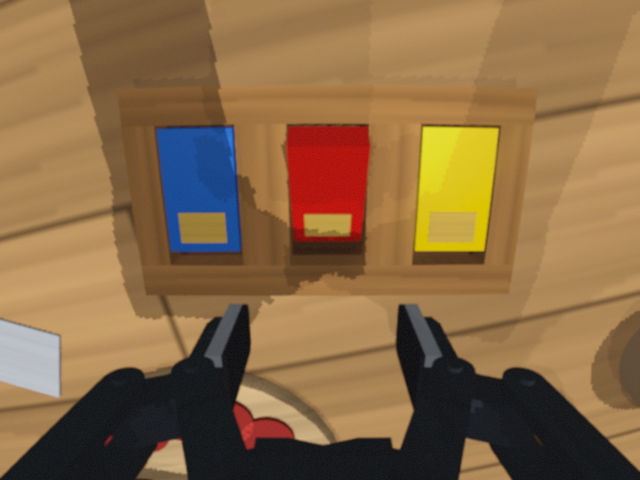

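The red marker stays tipped. The plain-end face is visible at rows 125–147, columns 287–369, about 12 px further back than predicted, so it slid a few mm towards the plain end. Yellow and blue are untouched. Next I work out where it is now.

```bash
python3 - <<'E'
from h import *
m=imaging.camera_model("wrist"); V=np.array([-U[1],U[0]]);O2=np.array([.5905,-.1453])
for px,z in (((328,147),.0473),((328,126),.030),((328,243),.0083)):
    d=unproj(m,px,z)[0,:2]-O2; print(px,np.round([d@U*1e3,d@V*1e3],1))
im=cv2.imread("pics/w3.png"); col=im[110:280,322:334,2].mean(1); print([(110+i,int(col[i])) for i in range(0,50,2)])
p=O2+U*(-.034)+V*.001
plan([*p,.09],77.6)
E
```

```text
(328, 147) [-38.5   0.8]
(328, 126) [-49.1   1. ]
(328, 243) [29.7  1.6]
[(110, 169), (112, 169), (114, 167), (116, 165), (118, 165), (120, 164), (122, 155), (124, 99), (126, 130), (128, 159), (130, 160), (132, 159), (134, 159), (136, 159), (138, 159), (140, 160), (142, 160), (144, 159), (146, 169), (148, 179), (150, 179), (152, 179), (154, 179), (156, 179), (158, 179)]
t 5.85 travel cm [ 0.29 -5.76  5.7 ] rot [-0.001 -0.    -0.   ] F [ 0.6 -0.3 -0.7] w 0.065
```

Call:
{"op": "move_arm", "data": {
  "rows": [
    {"travel":[0.3,-3,0],"rot":[0,0,0],"fingers":1},
    {"travel":[0.3,-5.7,2],"rot":[0,0,0],"fingers":1},
    {"travel":[0.3,-5.7,5],"rot":[0,0,0],"fingers":1},
    {"travel":[0.3,-5.7,7],"rot":[0,0,0],"fingers":1},
    {"travel":[0.3,-5.7,8.5],"rot":[0,0,0],"fingers":1},
    {"travel":[0.3,-5.7,9.3],"rot":[0,0,0],"fingers":1},
    {"travel":[0.3,-5.7,9.7],"rot":[0,0,0],"fingers":1},
    {"travel":[0.3,-5.7,9.7],"rot":[0,0,0],"fingers":1},
    {"travel":[0.3,-5.7,9.7],"rot":[0,0,0],"fingers":1}
  ]
}}

```text
time_s: 6.75
tool_pos: [0.5594, -0.1375, 0.0509]
tcp_rot: [3.14, -0.0, 1.354]
wrist_force: [0.0, 0.2, -0.0]
width: 0.0857
```

```bash
python3 - <<'E'
from h import *
im=imaging.grab_frame("wrist"); im2=imaging.grab_frame("scene")
cv2.imwrite("pics/w4.png",np.hstack([cv2.resize(im,(400,300)),cv2.resize(im2[200:440,80:400],(400,300))])[:,:,::-1])
V=np.array([-U[1],U[0]]);O2=np.array([.5905,-.1453]);o=get_obs();d=o["tool_pos"][:2]-O2;print(d@U,d@V,o["tool_pos"],o["wrist_force"],o["width"])
E
```

```text
-0.03196944674332978 0.000946304207740432 [ 0.55947953 -0.1375108   0.05107855] [ 0.19047992 -0.4234583   0.83104063] 0.0854950441600219
```

View pics/w4.png

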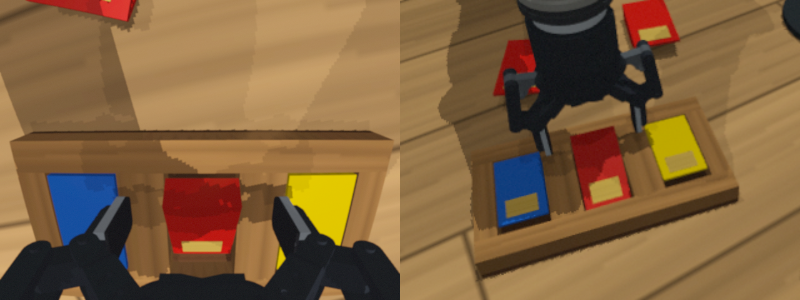

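The fingers straddle the raised end evenly, above board and neighbours. Lowering 2 mm and closing.

Call:
{"op": "move_arm", "data": {
  "rows": [
    {"travel":[0,0,0.2],"rot":[0,0,0],"fingers":0.6},
    {"travel":[0,0,0.2],"rot":[0,0,0],"fingers":0.5},
    {"travel":[0,0,0.2],"rot":[0,0,0],"fingers":0.4},
    {"travel":[0,0,0.2],"rot":[0,0,0],"fingers":0.3},
    {"travel":[0,0,0.2],"rot":[0,0,0],"fingers":0.2},
    {"travel":[0,0,0.2],"rot":[0,0,0],"fingers":0.2},
    {"travel":[0,0,0.2],"rot":[0,0,0],"fingers":0.2},
    {"travel":[0,0,0.2],"rot":[0,0,0],"fingers":0.2}
  ],
  "grip_force": 40
}}

```text
time_s: 7.65
tool_pos: [0.5588, -0.1373, 0.0485]
tcp_rot: [-3.142, -0.0, 1.354]
wrist_force: [-3.1, 1.4, 5.9]
width: 0.0447
```

Call:
{"op": "move_arm", "data": {
  "rows": [
    {"travel":[0,0,-0.5],"rot":[0,0,0],"fingers":0.2},
    {"travel":[0,0,-1.2],"rot":[0,0,0],"fingers":0.2},
    {"travel":[0,0,-2.5],"rot":[0,0,0],"fingers":0.2},
    {"travel":[0,0,-4],"rot":[0,0,0],"fingers":0.2},
    {"travel":[0,0,-6],"rot":[0,0,0],"fingers":0.2},
    {"travel":[0,0,-7],"rot":[0,0,0],"fingers":0.2},
    {"travel":[0,0,-7],"rot":[0,0,0],"fingers":0.2},
    {"travel":[0,0,-7],"rot":[0,0,0],"fingers":0.2}
  ]
}}

```text
time_s: 8.45
tool_pos: [0.5588, -0.1372, 0.1184]
tcp_rot: [3.141, -0.0, 1.354]
wrist_force: [-0.3, -0.4, -1.2]
width: 0.0451
```

```bash
python3 - <<'E'
from h import *
m=imaging.camera_model("wrist");im=imaging.grab_frame("wrist"); im2=imaging.grab_frame("scene")
cv2.imwrite("pics/w5f.png",im[:,:,::-1])
cv2.imwrite("pics/w5.png",np.hstack([cv2.resize(im,(400,300)),cv2.resize(im2[140:380,80:400],(400,300))])[:,:,::-1])
o=get_obs();print(o["tool_pos"],o["wrist_force"],o["width"])
E
```

```text
[ 0.55827242 -0.13716027  0.11756279] [-0.97203656 -0.2305652  -1.99724401] 0.045126555133329756
```

View pics/w5.png

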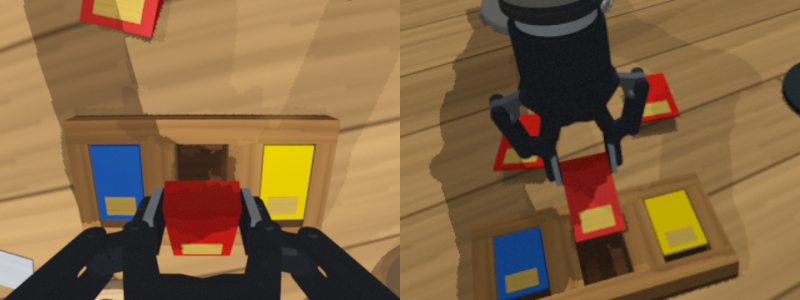

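Marker is held (width 45 mm), the pocket is empty, and the neighbours are undisturbed. Next I check its tilt in the grip and plan to the slate.

```bash
python3 - <<'E'
from h import *
from scipy.optimize import least_squares
m=imaging.camera_model("wrist");E_=np.array(m["extrinsics"]);K=np.array(m["camera_matrix"]);o=get_obs();t=o["tool_pos"]
V=np.array([-U[1],U[0]])
def pr(p):
    c=E_[:3,:3].T@(p-E_[:3,3]); s=c[:2]/c[2]; s=s*(1+m["k1"]*(s@s)); return K[:2,:2]@s+K[:2,2]
def corners(a,kx,kz,ky=0):
    out=[]
    for x,z in ((-48,0),(-48,20),(30,20)):
        X=x*np.cos(a)+z*np.sin(a)+kx; Z=-x*np.sin(a)+z*np.cos(a)+kz
        for y in (-23,23): out.append(pr(np.r_[t[:2]+U*X/1e3+V*(y+ky)/1e3,t[2]+Z/1e3]))
    return np.array(out)
print(np.round(corners(np.deg2rad(30),25.6,-42.5)).tolist())
im=cv2.imread("pics/w5f.png")
g=im[250:450,310:340].mean(1).astype(int)
print([(250+i,*g[i][[2,1]]) for i in range(20,190,4)])
cv2.imwrite("pics/w5c.png",cv2.resize(im[260:440,220:440],None,fx=3,fy=3))
plan([.498,.268,.15],77.6)
E
```

```text
[[263.0, 288.0], [382.0, 288.0], [257.0, 335.0], [388.0, 335.0], [277.0, 409.0], [368.0, 409.0]]
[(270, np.int64(56), np.int64(35)), (274, np.int64(62), np.int64(40)), (278, np.int64(60), np.int64(38)), (282, np.int64(60), np.int64(38)), (286, np.int64(63), np.int64(40)), (290, np.int64(141), np.int64(25)), (294, np.int64(140), np.int64(21)), (298, np.int64(131), np.int64(21)), (302, np.int64(127), np.int64(21)), (306, np.int64(121), np.int64(21)), (310, np.int64(121), np.int64(21)), (314, np.int64(121), np.int64(19)), (318, np.int64(121), np.int64(19)), (322, np.int64(121), np.int64(20)), (326, np.int64(120), np.int64(18)), (330, np.int64(121), np.int64(18)), (334, np.int64(120), np.int64(18)), (338, np.int64(118), np.int64(17)), (342, np.int64(118), np.int64(17)), (346, np.int64(118), np.int64(16)), (350, np.int64(120), np.int64(17)), (354, np.int64(135), np.int64(19)), (358, np.int64(134), np.int64(18)), (362, np.int64(134), np.int64(17)), (366, np.int64(134), np.int64(17)), (370, np.int64(135), np.int64(18)), (374, np.int64(138), np.int64(18)), (378, np.int64(154), np.int64(20)), (382, np.int64(169), np.int64(22)), (386, np.int64(191), np.int64(23)), (390, np.int64(195), np.int64(111)), (394, np.int64(206), np.int64(174)), (398, np.int64(203), np.int64(172)), (402, np.int64(204), np.int64(171)), (406, np.int64(206), np.int64(135)), (410, np.int64(201), np.int64(151)), (414, np.int64(198), np.int64(159)), (418, np.int64(194), np.int64(155)), (422, np.int64(192), np.int64(153)), (426, np.int64(192), np.int64(153)), (430, np.int64(193), np.int64(154)), (434, np.int64(194), np.int64(155)), (438, np.int64(172), np.int64(135))]
t 8.55 travel cm [ 38.27 -14.6   -3.23] rot [-0.001  0.    -0.   ] F [-1.  -0.2 -2. ] w 0.0451
```

View pics/w5c.png

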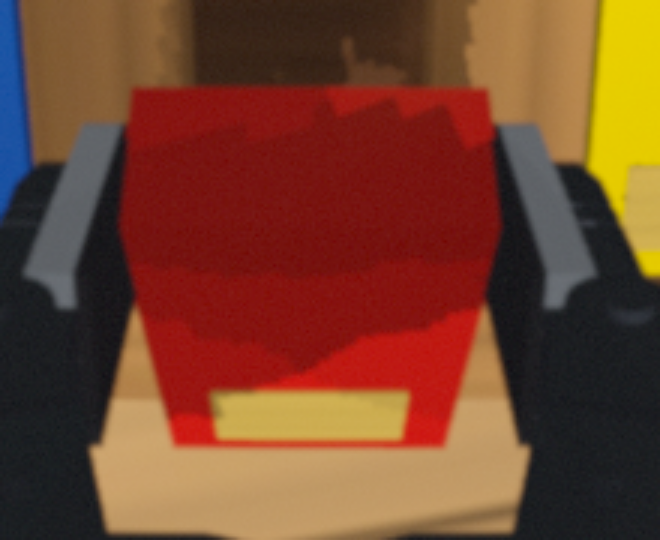

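Corners match the prediction within 1–3 px, so the marker is held at the 30° tilt with its keel 42.5 mm below and 25.6 mm ahead of the TCP. Moving over the slate.

Call:
{"op": "move_arm", "data": {
  "rows": [
    {"travel":[1,0,-1],"rot":[0,0,0],"fingers":0.2},
    {"travel":[3,-1,-2],"rot":[0,0,0],"fingers":0.2},
    {"travel":[6,-2.5,-3],"rot":[0,0,0],"fingers":0.2},
    {"travel":[9,-4,-3],"rot":[0,0,0],"fingers":0.2},
    {"travel":[12,-5.2,-3],"rot":[0,0,0],"fingers":0.2},
    {"travel":[15,-6.5,-3],"rot":[0,0,0],"fingers":0.2},
    {"travel":[18,-8,-3],"rot":[0,0,0],"fingers":0.2},
    {"travel":[21,-9.2,-3],"rot":[0,0,0],"fingers":0.2},
    {"travel":[24,-10.5,-3],"rot":[0,0,0],"fingers":0.2},
    {"travel":[27,-12,-3],"rot":[0,0,0],"fingers":0.2},
    {"travel":[30,-13.2,-3],"rot":[0,0,0],"fingers":0.2},
    {"travel":[33,-14.5,-2],"rot":[0,0,0],"fingers":0.2},
    {"travel":[35.5,-15.6,0],"rot":[0,0,0],"fingers":0.2},
    {"travel":[37.2,-16.4,2],"rot":[0,0,0],"fingers":0.2},
    {"travel":[38.3,-16.8,3.5],"rot":[0,0,0],"fingers":0.2},
    {"travel":[38.3,-16.8,4.3],"rot":[0,0,0],"fingers":0.2},
    {"travel":[38.3,-16.8,4.3],"rot":[0,0,0],"fingers":0.2},
    {"travel":[38.3,-16.8,4.3],"rot":[0,0,0],"fingers":0.2},
    {"travel":[38.3,-16.8,4.3],"rot":[0,0,0],"fingers":0.2}
  ]
}}

```text
time_s: 10.45
tool_pos: [0.4782, 0.2718, 0.0762]
tcp_rot: [3.14, -0.001, 1.352]
wrist_force: [0.6, -0.9, -0.5]
width: 0.0451
```

```bash
python3 - <<'E'
from h import *
im=imaging.grab_frame("wrist"); im2=imaging.grab_frame("scene")
cv2.imwrite("pics/w6.png",np.hstack([cv2.resize(im,(400,300)),cv2.resize(im2[60:300,260:580],(400,300))])[:,:,::-1])
plan([.4769,.2726,.0575],77.6)
E
```

```text
t 10.55 travel cm [ 0.01 -0.11  1.86] rot [ 0.001 -0.001 -0.002] F [-0.3 -0.7 -0.9] w 0.0449
```

View pics/w6.png

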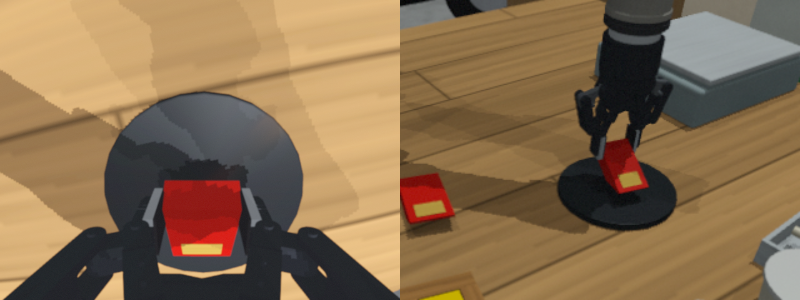

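Marker is held tipped over the middle of the slate in both views. Lowering to contact.

Call:
{"op": "move_arm", "data": {
  "rows": [
    {"travel":[0,-0.1,0.8],"rot":[0,0,0],"fingers":0.2},
    {"travel":[0,-0.1,1.4],"rot":[0,0,0],"fingers":0.2},
    {"travel":[0,-0.1,1.7],"rot":[0,0,0],"fingers":0.2},
    {"travel":[0,-0.1,1.9],"rot":[0,0,0],"fingers":0.2},
    {"travel":[0,-0.1,1.9],"rot":[0,0,0],"fingers":0.2}
  ]
}}

```text
time_s: 11.05
tool_pos: [0.476, 0.2729, 0.0558]
tcp_rot: [-3.141, 0.001, 1.354]
wrist_force: [0.9, 0.4, -0.9]
width: 0.045
```

Call:
{"op": "move_arm", "data": {
  "rows": [
    {"travel":[0,0,0.1],"rot":[0,0,0],"fingers":0.2},
    {"travel":[0,0,0.2],"rot":[0,0,0],"fingers":0.2},
    {"travel":[0,0,0.2],"rot":[0,0,0],"fingers":0.2}
  ]
}}

```text
time_s: 11.35
tool_pos: [0.4763, 0.2732, 0.0546]
tcp_rot: [3.141, -0.0, 1.354]
wrist_force: [-1.6, -0.1, 2.2]
width: 0.0449
```

Call:
{"op": "move_arm", "data": {
  "rows": [
    {"travel":[0,0,0.05],"rot":[0,0,0],"fingers":0.2},
    {"travel":[0,0,0.1],"rot":[0,0,0],"fingers":0.2},
    {"travel":[0,0,0.1],"rot":[0,0,0],"fingers":0.2}
  ]
}}

```text
time_s: 11.65
tool_pos: [0.4761, 0.2732, 0.0543]
tcp_rot: [-3.141, -0.0, 1.354]
wrist_force: [-3.9, -0.2, 12.2]
width: 0.0446
```

Firm contact. Easing off slightly, releasing, then retreating upward.

Call:
{"op": "move_arm", "data": {
  "rows": [
    {"travel":[0,0,-0.07],"rot":[0,0,0],"fingers":0.2},
    {"travel":[0,0,-0.07],"rot":[0,0,0],"fingers":0.55},
    {"travel":[0,0,-0.07],"rot":[0,0,0],"fingers":0.65},
    {"travel":[0,0,-0.07],"rot":[0,0,0],"fingers":0.8},
    {"travel":[0,0,-0.07],"rot":[0,0,0],"fingers":1},
    {"travel":[0,0,-0.07],"rot":[0,0,0],"fingers":1},
    {"travel":[0,0,-0.07],"rot":[0,0,0],"fingers":1},
    {"travel":[0,0,-1],"rot":[0,0,0],"fingers":1},
    {"travel":[0,0,-3],"rot":[0,0,0],"fingers":1},
    {"travel":[0,0,-6],"rot":[0,0,0],"fingers":1},
    {"travel":[0,0,-10],"rot":[0,0,0],"fingers":1},
    {"travel":[0,0,-12],"rot":[0,0,0],"fingers":1},
    {"travel":[0,0,-12],"rot":[0,0,0],"fingers":1},
    {"travel":[0,0,-12],"rot":[0,0,0],"fingers":1}
  ]
}}

```text
time_s: 13.05
tool_pos: [0.4762, 0.2731, 0.1739]
tcp_rot: [3.141, -0.001, 1.354]
wrist_force: [-0.6, -0.9, -0.7]
width: 0.0852
```

```bash
python3 - <<'E'
from h import *
im=imaging.grab_frame("wrist"); im2=imaging.grab_frame("scene")
cv2.imwrite("pics/w7.png",np.hstack([cv2.resize(im,(400,300)),cv2.resize(im2[150:390,140:500],(400,300))])[:,:,::-1])
m=imaging.camera_model("wrist");M=red(im).astype(np.uint8); n,l,s,c=cv2.connectedComponentsWithStats(M)
for i in range(1,n):
    if s[i,4]>500: v,u=np.nonzero(l==i); print(s[i],rect(m,np.c_[u,v],.032))
o=get_obs();print(o["time_s"],o["tool_pos"],o["wrist_force"],o["width"])
E
```

```text
[ 287  213   73   90 5168] (array([493.7, 268.5]), array([49.7, 66.9]), 77.68)
13.15 [0.47549058 0.27265791 0.17243277] [ 0.15503106  0.58600348 -0.66849374] 0.08539870554237759
```

View pics/w7.png

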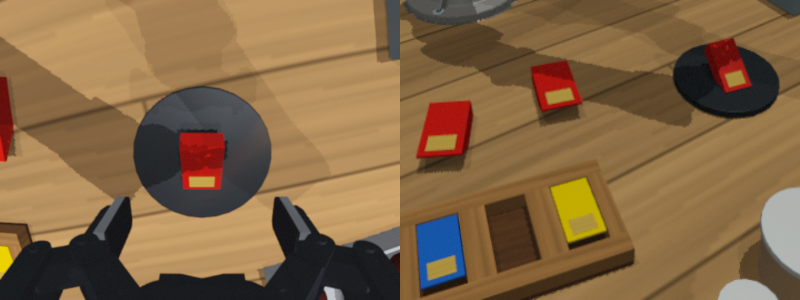

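The marker stands face up, tipped on its bevel, in the middle of the slate. Yellow and blue lie as before, and the gripper is clear. Handing in.

```bash
python3 -c "
from plant import job; print(job.job_done())"
```

```text
the job is handed in; nothing more can be done
None
```

I pressed the red marker's brass end until it bottomed out (about 6 N) and it stayed tipped. I then gripped it by the raised plain end and carried it to the slate. I set it down in contact, with a peak of about 12 N, before opening the fingers. The job was handed in at about 13 s of the 45 s allowed.

- **Final pose:** the last pictures show the red marker face up, still tipped on its bevel. The visible area's centre measures about 4 mm from the slate's centre.
- **Surroundings:** the yellow and blue markers lie flush in their pockets, and the gripper is open about 12 cm above where it let go.
- **What differed from the plan:** the marker slid about 7 mm towards its plain end during the press. I saw this in the wrist picture and corrected for it before gripping. No check failed.

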